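# Hang the lift-off door back on the spice cupboard

## Robot

A 6-joint arm with a two-finger parallel gripper is mounted at the origin on a cart in front of the work surface, level with it; the furniture and walls round the work are solid. World frame = base frame: x ahead of the robot, y to its left, z up, the work surface at z = 0. Lengths are in mm, angles in degrees, forces in N, time in s.
With the tool pointing down it reaches from about 300 to 775 mm from the base axis. Payload 14.6 kg.
Tool frame: the origin (TCP) lies midway between the tips of the shut fingers; the grasp point (between the pads) lies 19 mm behind it; z points along the fingers, y is the line along which they close (so a half turn about z gives the same grasp; the last joint's range is limited). The gripper opens to 85 mm and grips with 20 to 120 N. Pads are 22 mm wide; open, the fingers measure 114 mm over their backs; the gripper's body (76 mm by 85 mm) begins 54 mm behind the grasp point. The pads swing forward as they close: fully open they stand 13 mm farther back than shut.
Start: joints at [60.871, 17.183, 87.147, -0, 75.671, -3.816], TCP at [235.158, 497.182, 191.481] pointing down, gripper open.
Joint ranges: [-173.82, 173.82], [-45.26, 126.66], [13.44, 144.39], [-59.66, 239.66], [0, 175.72], [-146.38, 146.38]. Speed limits (degrees/s): [127.2, 127.2, 147.25, 180, 180, 180].

## Interface

Orientations are given as [roll, pitch, yaw] about the fixed x, y, z axes, in that order (R = Rz(yaw) Ry(pitch) Rx(roll)).
In Python, from station import robot gives the robot as it stands.
- The arm moves only by the shell command python3 -m inch 'ROWS' [OPENING] [FORCE]. ROWS is JSON, a list of rows, each an object of numbers: "dx", "dy", "dz": the shift along the world's x, y, z in cm; "roll": the turn about the world's z in degrees. A call has 1 to 10 rows; each row is the pose to reach, as a shift and turn from the pose commanded when the call began; what a row does not reach only later rows make up. A row lasts 1/10 s, in which the tool goes at most 50 mm and 8.59 degrees, less where a joint would pass 70% of its speed; a pose out of reach is approached as far as the arm can. A call with a gripper value outside its range is refused whole. OPENING is the closure, from -1 (fully open) to 1 (shut), set as the call begins (- or left out, the last holds). The fingers move at their own pace and stop on an object; FORCE is the grip in N (left out, the last holds). Time passes only in rows, so rows that repeat a pose let the fingers close. It gives the time, the measured TCP pose, the force, the opening and the grip force at its end, in the units of the state.
- robot.read_state(): the state, without advancing time (a new reading comes with each control period).
- robot.read_camera(name): name is "side" or "top" or "wrist"; returns a dict with "color" (420x560x3 uint8, blue, green, red), "fx", "fy", "cx", "cy" (pixels), "xyz" and "rotation" of the camera in the world. Camera axes: x right, y up, looking along -z (the intrinsics and any distortion apply to the point x, -y, -z); pixel columns grow to the right and rows downward; lengths in mm; the calibration is good to about 2 mm. A picture is of the moment at which its call begins. There is no depth.
- robot.hand_in(): hands the job in; it is judged then, once.
The state is a dict: "clock": time; "joint_pos": joint angles; "joint_velocities": joint speeds; "joint_torque": joint torques, N m; "eef_pos": TCP position; "orientation": TCP orientation; "contact_force": force on the tool from outside, world axes, zero at the start; "torque": the same for the moment, N m; "opening": finger opening in mm; "grasp_force": force on a finger pad.
Only numpy, scipy, OpenCV 4.12 (cv2) and the standard library are available. Lean on these libraries where they do the work, as an engineer would, in place of code of your own. Each camera call takes 0.05 s, during which the arm holds its last target. There are 200 camera calls.

## Task

The little spice cupboard has lost its lift-off door, which stands in the rack beside a plain serving board. Lift the door out and lower both of its hinge rings onto the cupboard's two hinge pins, still holding it while the rings go over the pins, so that it hangs fully down on both and stands open, roughly straight out from the cupboard's front. Leave the serving board standing in the rack.

Things in the scene. Friction and masses are not known exactly. Their poses are not given: they have to be found in the camera images.
- door: Loose wooden door (all in mm): 120 wide (x), 14 thick (y), 180 tall (z), 0.3 kg, faces alike. Origin: centre of underside; x points to its hinge edge (away from the robot in the rack). Two upright steel rings, axes x=85, y=0: bore 31, outside 38, 18 tall, undersides at z=30 and z=140. Top rail z=140-180, flat: pinch at mid-width. Stands upright in one of the rack's slots; lifts out after 40.
- lower_pin (a point): Lower hinge pin at the right front edge of a fixed, open-fronted wooden cupboard (120 x 150 x 210 mm), 24 before its front. Point: centre of the 39 wide shoulder the ring rests on, 45 above the worktop. x points from front to back, y left, z up. Pin: 28 tall, 22 thick for the lowest 6, tapering to 5 at the top, centring the ring. Door hung straight out: its x is along this x.
- upper_pin (a point): Upper pin, alike, 110 mm straight above the lower; point: its shoulder's centre, 155 above the worktop, same axes. Its bracket, 10 thick, lies below the shoulder, so the door's lower ring must come in level from the front, between the lower pin's top (73 above the worktop) and this bracket (underside at 145), before being lowered. The hung door swings freely, underside 15 above the worktop.
- serving_board: Small serving board of the same wood, no rings (mm): 120 wide (x), 14 thick (y), 116 tall, with a narrow looped neck: carry the door over it or round it. Origin: centre of underside. Not to be moved. Stands in the rack's other slot. Rack: fixed, low, wooden, 100 x 190, two parallel slots 110 apart, each 17 wide, 90 long, floor 8 and walls 46 above the worktop.

How it is judged (in metres and radians):
On the way, in this order (a step that is already met when the one before it is completed fails the run):
1. the door has been lifted out of the rack (height (world z) of door above 0.04 m), for 0.2 s.
2. both rings are over their pins (within 14 mm of the pin's axis, at least 12 mm down the pin) while the fingers still hold the door (x of lower_pin in the frame of door between 0.071 and 0.099 m and y of lower_pin in the frame of door between -0.014 and 0.014 m and z of lower_pin in the frame of door between 0.014 and 0.038 m and x of upper_pin in the frame of door between 0.071 and 0.099 m and y of upper_pin in the frame of door between -0.014 and 0.014 m and z of upper_pin in the frame of door between 0.124 and 0.148 m and contact force between the fingers and door above 0.5 N), for 0.05 s.
At the end, for the whole second after the job is handed in: Both rings sit on the shoulders of their pins (within 6 mm in height and 9 mm of the pin's axis), the door is upright within 7 degrees and at rest, stands open within 45 degrees of straight out from the cupboard's front, and the serving board still stands in the rack, moved less than 30 mm (x of lower_pin in the frame of door between 0.076 and 0.094 m and y of lower_pin in the frame of door between -0.009 and 0.009 m and z of lower_pin in the frame of door between 0.024 and 0.036 m and x of upper_pin in the frame of door between 0.076 and 0.094 m and y of upper_pin in the frame of door between -0.009 and 0.009 m and z of upper_pin in the frame of door between 0.134 and 0.146 m and angle between door's own z axis and vertical below 0.12 rad and angle between the x axis of door and the x axis of lower_pin, either way round below 0.8 rad and linear speed of door below 0.05 m/s and distance of serving_board from where it was at the start of the episode below 0.03 m and angle between serving_board's own z axis and vertical below 0.2 rad); the robot touches nothing.
It also fails if it takes over 42 s, if anything falls off the work surface, if the arm or the gripper's body presses on something with over 40 N, if the wrist force passes 120 N, or if a joint passes its speed limit or range.

## Working session

There is one attempt and no reset: what is moved stays moved. The work goes in short steps, Python scripts to look and compute and a shell command to move; the robot and the scene stay as the last step left them, time stands still between calls to the robot, and variables do not carry over. Pictures are saved under pics/ and viewed, at most 10 in all, crops included, and the job is handed in when it is done.

```bash
mkdir -p pics; ls; python3 - <<'E'
from station import robot
import cv2,numpy as np
for n in("top","side","wrist"):
    c=robot.read_camera(n); cv2.imwrite(f"pics/{n}0.png",c["color"])
    print(n,{k:np.round(c[k],3).tolist() for k in c if k!="color"})
print(robot.read_state())
E
```

```text
pics
top {'fx': 380.598, 'fy': 380.598, 'cx': 277.24, 'cy': 204.158, 'xyz': [474.317, 118.384, 973.368], 'rotation': [5.898, -1.556, -88.506]}
side {'fx': 464.75, 'fy': 464.75, 'cx': 275.859, 'cy': 210.234, 'xyz': [524.349, 922.879, 666.116], 'rotation': [56.69, -0.795, -175.21]}
wrist {'fx': 352.839, 'fy': 352.839, 'cx': 283.871, 'cy': 205.689, 'xyz': [168.576, 530.586, 372.905], 'rotation': [-16.964, 0.078, 64.737]}
{'clock': 0.15, 'joint_pos': array([ 6.08711459e+01,  1.72078028e+01,  8.71707136e+01, -1.60746136e-03,
        7.56698580e+01, -3.81656407e+00]), 'joint_velocities': array([ 0.06293359,  0.02493504, -0.16974703, -0.00382279, -0.1307387 ,
       -0.05598161]), 'joint_torque': array([ 1.79777417e-03, -5.43668246e+01, -3.61887181e+01, -3.70387113e-05,
        3.14495381e-03,  4.72768227e-05]), 'eef_pos': array([235.07105653, 497.01207015, 191.06703947]), 'orientation': array([-1.79951629e+02, -1.66626354e-03,  1.54688108e+02]), 'contact_force': array([-0.10312908, -0.35496732, -0.26561114]), 'torque': array([ 0.022343  , -0.02998893, -0.01708175]), 'grasp_force': 0.0, 'opening': 85.6872257373887}
```

View pics/top0.png

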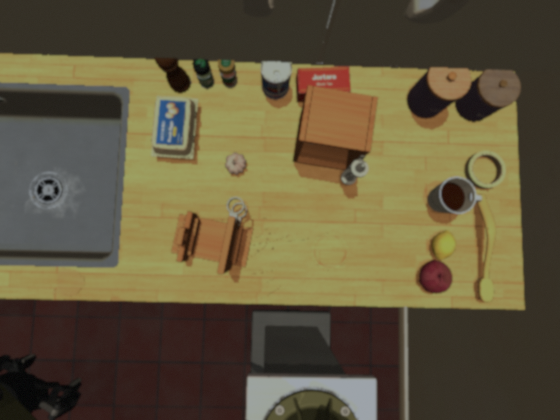

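View pics/side0.png

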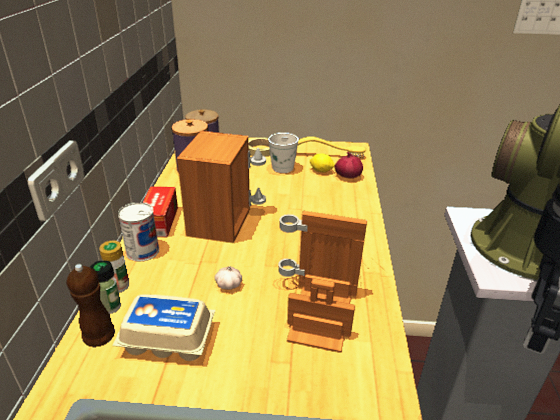

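Top view: the door's top edge is near (235,245), its ring near (237,208), the board near (187,237), the cupboard near (338,125) and the upper pin near (358,165). Side view: the rings are near (288,223) and (289,268), and the pins near (257,195) and (258,157). I'll enlarge both.

```bash
python3 - <<'E'
import cv2,numpy as np
t=cv2.imread("pics/top0.png");s=cv2.imread("pics/side0.png")
a=cv2.resize(t[195:280,165:265],None,fx=4,fy=4,interpolation=cv2.INTER_CUBIC)   # 400x340
b=cv2.resize(t[130:195,290:390],None,fx=4,fy=4,interpolation=cv2.INTER_CUBIC)  # 400x260
A=np.vstack([a,b]);B=cv2.resize(s[130:280,220:320],None,fx=4,fy=4,interpolation=cv2.INTER_CUBIC)
o=np.clip(np.hstack([A,B])*1.4,0,255).astype('uint8');cv2.imwrite("pics/z0.png",o)
B=cv2.resize(s[200:350,270:380],None,fx=4,fy=4);cv2.imwrite("pics/z1.png",np.clip(B*1.4,0,255).astype('uint8'))
E
```

```text
(no output)
```

View pics/z0.png

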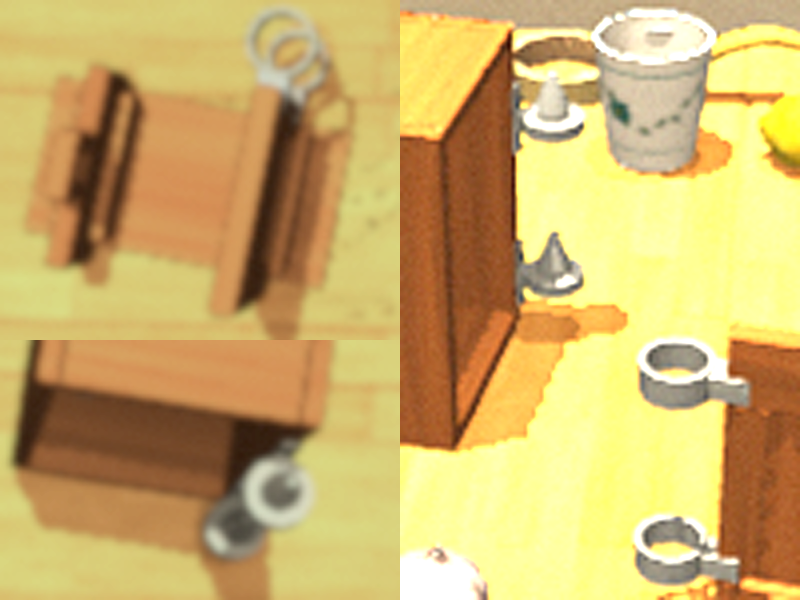

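View pics/z1.png

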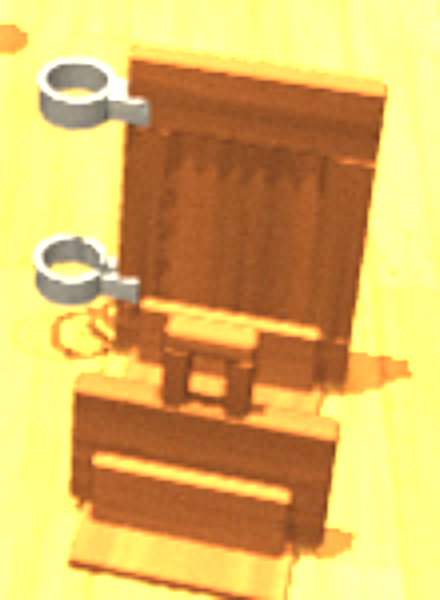

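The enlargement gives the door's top rail, the upper ring rim, the upper pin's shoulder and the cupboard's front top edge. Next I cast rays through them.

```bash
cat >h.py <<'E'
import numpy as np
from scipy.spatial.transform import Rotation as R
C={'top':dict(f=380.598,c=(277.24,204.158),p=[474.317,118.384,973.368],r=[5.898,-1.556,-88.506]),
'side':dict(f=464.75,c=(275.859,210.234),p=[524.349,922.879,666.116],r=[56.69,-.795,-175.21])}
def ray(n,u,v,c=None):
    c=c or C[n]; d=np.array([(u-c['c'][0])/c['f'],-(v-c['c'][1])/c['f'],-1])
    return np.array(c['p']),R.from_euler('xyz',c['r'],degrees=True).apply(d)
def onz(n,u,v,z,c=None):
    p,d=ray(n,u,v,c); return p+d*(z-p[2])/d[2]
def two(a,b):
    (p,d),(q,e)=ray(*a),ray(*b); s=np.linalg.lstsq(np.c_[d,-e],q-p,rcond=None)[0]
    x,y=p+d*s[0],q+e*s[1]; return (x+y)/2,np.linalg.norm(x-y)
def proj(n,X,c=None):
    c=c or C[n]; v=R.from_euler('xyz',c['r'],degrees=True).inv().apply(np.array(X)-c['p'])
    return c['c'][0]-c['f']*v[0]/v[2], c['c'][1]+c['f']*v[1]/v[2]
E
python3 - <<'E'
from h import *
np.set_printoptions(precision=1,suppress=True)
T=lambda x,y:(165+x/4,195+y/4); P=lambda x,y:(290+x/4,130+(y-340)/4); S=lambda x,y:(220+(x-400)/4,130+y/4); Z=lambda x,y:(270+x/4,200+y/4)
a,b=onz('top',*T(267,88),188),onz('top',*T(225,312),188)
print('door top far/near',a,b,np.linalg.norm(a-b),'yaw',np.degrees(np.arctan2(*(a-b)[[1,0]])),'mid',(a+b)/2)
print('ring up',onz('top',*T(281,43),166),two(('top',*T(281,43)),('side',*S(676,360))))
u=(a-b)/np.linalg.norm(a-b);print('ring pred',(a+b)/2+85*u)
print('low ring top z56',onz('top',*T(297,61),56),onz('side',*S(672,537),56))
print('side door top far/near',onz('side',*Z(133,58),188),onz('side',*Z(384,90),188))
print('up pin',onz('top',*P(279,492),155),onz('side',*S(553,118),155),two(('top',*P(279,492)),('side',*S(553,118))))
print('lo pin',onz('top',*P(232,535),45),onz('side',*S(553,275),45))
print('tips side',onz('side',*S(553,75),183),onz('side',*S(554,235),73))
c,d=onz('top',*P(38,382),210),onz('top',*P(308,430),210)
print('cup front',c,d,np.linalg.norm(c-d),np.degrees(np.arctan2(*(c-d)[[1,0]]))-90)
# side: right front edge top / bottom
print('board top',onz('top',*T(95,70),116),onz('top',*T(60,265),116))
print(two(('top',*P(308,430)),('side',*S(515,28))))
E
```

```text
door top far/near [526.7 192.2 188. ] [412.3 209.1 188. ] 115.59708321826349 yaw -8.394204572170603 mid [469.5 200.7 188. ]
ring up [552.3 187.8 166. ] (array([553.2, 188.2, 161.4]), np.float64(0.8299601747773827))
ring pred [553.6 188.3 188. ]
low ring top z56 [552.3 187.2  56. ] [552.2 193.5  56. ]
side door top far/near [526.9 206.2 188. ] [412.8 220.4 188. ]
up pin [644.5 -80.8 155. ] [642.8 -69.3 155. ] (array([645.1, -82.4, 148.4]), np.float64(1.5486138305903054))
lo pin [639.4 -78.3  45. ] [643.4 -67.8  45. ]
tips side [642.7 -70.1 183. ] [642.8 -70.2  73. ]
cup front [686.6  57.4 210. ] [666.  -82.3 210. ] 141.2212831921676 -8.389226927728984
board top [538.9 295.7 116. ] [430.1 309.5 116. ]
(array([666.8, -83.4, 206. ]), np.float64(0.301138776065791))
```

Door mid-top is at about (469.5, 200.7) with yaw -8.4°. The upper pin is at about (644.5, -81) with the same yaw, so the carry is almost pure translation. I'll go above the door and look closer.

```bash
python3 -m inch '[{"dx":1,"dy":-2,"dz":4,"roll":6},{"dx":5,"dy":-5,"dz":6,"roll":12},{"dx":8,"dy":-9,"dz":6,"roll":16.9},{"dx":12,"dy":-13,"dz":6,"roll":16.9},{"dx":15,"dy":-17,"dz":6,"roll":16.9},{"dx":18,"dy":-21,"dz":6,"roll":16.9},{"dx":21,"dy":-25.5,"dz":6,"roll":16.9},{"dx":23.4,"dy":-29.6,"dz":6,"roll":16.9},{"dx":23.4,"dy":-29.6,"dz":6,"roll":16.9},{"dx":23.4,"dy":-29.6,"dz":6,"roll":16.9}]' -1
python3 - <<'E'
from station import robot
import cv2,numpy as np
c=robot.read_camera("wrist"); cv2.imwrite("pics/w1.png",np.clip(c["color"]*1.3,0,255).astype('uint8'))
print({k:np.round(c[k],3).tolist() for k in c if k!="color"})
s=robot.read_state();print(s['clock'],s['eef_pos'],s['orientation'],s['joint_pos'])
E
```

```text
clock: 1.15
eef_pos: [469.7, 199.9, 251.2]
orientation: [-180.0, -0.0, 171.4]
contact_force: [-0.5, -0.1, 1.2]
opening: 85.4
grasp_force: 0.0
{'fx': 352.839, 'fy': 352.839, 'cx': 283.871, 'cy': 205.689, 'xyz': [396.959, 212.737, 433.16], 'rotation': [-16.931, 0.047, 81.475]}
1.2 [469.09586257 201.13869972 251.25708659] [ 1.79999912e+02 -3.12861346e-02  1.71513837e+02] [ 1.90883974e+01  9.76007824e+00  8.83213063e+01  1.47053554e-02
  8.19463073e+01 -6.24275035e+01]
```

View pics/w1.png

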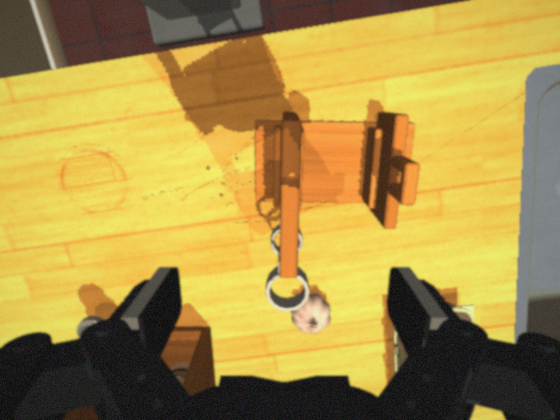

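The wrist view shows the door's top rail running (290,185) to (288,277), the upper ring centre near (288,287), and the fingers straddling it.

```bash
python3 - <<'E'
from h import *
c=dict(f=352.839,c=(283.871,205.689),p=[396.959,212.737,433.16],r=[-16.931,.047,81.475])
for u,v,z in((290,185,188),(288,277,188),(288,288,166),(286,240,56)): print(onz('',u,v,z,c).round(1))
E
```

```text
[456.1 208.1 188. ]
[528.3 196.1 188. ]
[550.4 193.1 166. ]
[551.7 191.7  56. ]
```

```bash
python3 -m inch '[{"dx":0,"dy":0.35,"dz":-3},{"dy":0.35,"dz":-6},{"dy":0.35,"dz":-8.5},{"dy":0.35,"dz":-9.7},{"dy":0.35,"dz":-9.7},{"dy":0.35,"dz":-9.7}]' -1
python3 -m inch '[{"dx":0},{"dx":0},{"dx":0},{"dx":0}]' 0.6 20
python3 -m inch '[{"dx":0},{"dx":0},{"dx":0},{"dx":0}]' 1 20
```

```text
invalid input at $[0]: expected keys dx, dy, dz, roll
invalid input at $[0]: expected keys dx, dy, dz, roll
invalid input at $[0]: expected keys dx, dy, dz, roll
```

```bash
python3 -m inch '[{"dx":0,"dy":0.35,"dz":-3,"roll":0},{"dx":0,"dy":0.35,"dz":-6,"roll":0},{"dx":0,"dy":0.35,"dz":-8.5,"roll":0},{"dx":0,"dy":0.35,"dz":-9.7,"roll":0},{"dx":0,"dy":0.35,"dz":-9.7,"roll":0},{"dx":0,"dy":0.35,"dz":-9.7,"roll":0}]' -1
python3 -m inch '[{"dx":0,"dy":0,"dz":0,"roll":0},{"dx":0,"dy":0,"dz":0,"roll":0},{"dx":0,"dy":0,"dz":0,"roll":0},{"dx":0,"dy":0,"dz":0,"roll":0},{"dx":0,"dy":0,"dz":0,"roll":0},{"dx":0,"dy":0,"dz":0,"roll":0},{"dx":0,"dy":0,"dz":0,"roll":0},{"dx":0,"dy":0,"dz":0,"roll":0}]' 1 20
```

```text
clock: 1.8
eef_pos: [469.4, 205.5, 155.6]
orientation: [180.0, 0.1, 171.6]
contact_force: [-0.0, 0.7, 1.5]
opening: 85.3
grasp_force: 0.0
clock: 2.6
eef_pos: [469.2, 204.7, 154.5]
orientation: [-180.0, -0.0, 171.6]
contact_force: [0.6, 0.3, -0.4]
opening: 0.3
grasp_force: 0.0
```

Shut on nothing, so I need to look.

```bash
python3 - <<'E'
from station import robot
import cv2,numpy as np
g=lambda n:np.clip(robot.read_camera(n)["color"]*1.3,0,255).astype('uint8')
t,s,w=g("top"),g("side"),g("wrist")
a=cv2.resize(t[170:290,150:270],(400,400));b=cv2.resize(s[180:350,240:410],(400,400))
o=np.hstack([a,b]);cv2.imwrite("pics/m1.png",o);cv2.imwrite("pics/w2.png",w)
E
```

```text
(no output)
```

View pics/m1.png

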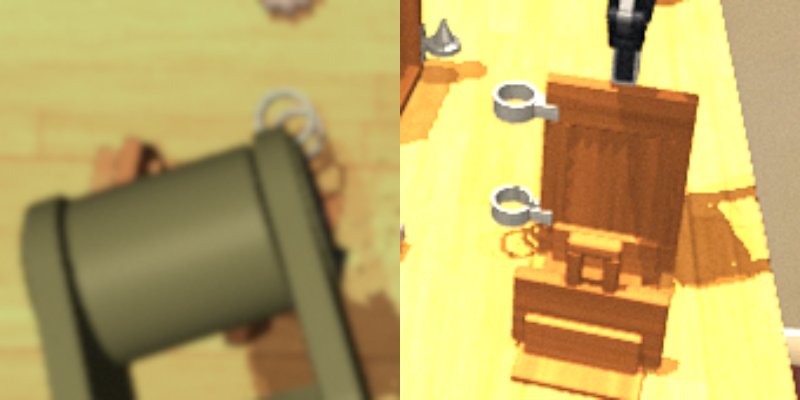

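```bash
python3 - <<'E'
from h import *
f=lambda X:np.round(proj('side',X),1)
print('tip seen ~ (335.6,215)')
for X in([469,205,154],[469,205,173],[469,205,188],[469,205,208]):print(X,f(X))
print('top',np.round(proj('top',[469,205,230]),1))
T=lambda x,y:(165+x/4,195+y/4);Z=lambda x,y:(270+x/4,200+y/4)
# independent triangulation of door top corners, ring, floor of rack
print(two(('top',*T(275,88)),('side',*Z(133,48))),two(('top',*T(237,314)),('side',*Z(384,84))))
print(two(('top',*T(258,88)),('side',*Z(131,62))),two(('top',*T(212,314)),('side',*Z(384,98))))
E
```

```text
tip seen ~ (335.6,215)
[469, 205, 154] [333.1 230.9]
[469, 205, 173] [334.  222.6]
[469, 205, 188] [334.6 215.9]
[469, 205, 208] [335.6 206.8]
top [222.  245.1]
(array([527.2077309 , 188.67370044, 181.95163584]), np.float64(0.013651701868381477)) (array([410.73080638, 203.88156002, 180.07833599]), np.float64(0.23441506020892824))
(array([527.42078552, 197.66409067, 179.93770609]), np.float64(0.6356518466420075)) (array([411.14477548, 216.46844153, 180.90734261]), np.float64(1.0739539108789653))
```

View pics/w2.png

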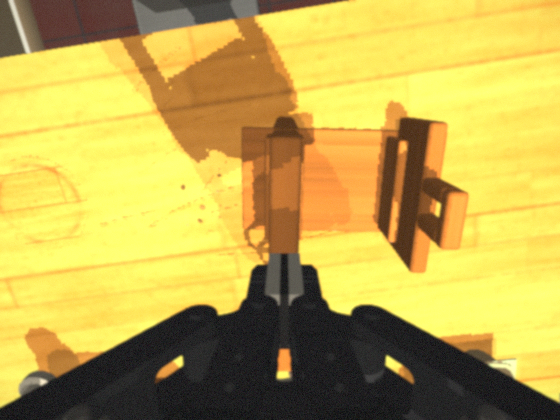

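The wrist view shows the shut fingertips right over the rail at (283,255). Side and wrist views both put the real tips about 30 mm above the reported TCP, so the fingers closed just above the door. I'll raise slightly, open, go lower and close again.

```bash
python3 -m inch '[{"dx":0,"dy":0,"dz":1,"roll":0},{"dx":0,"dy":0,"dz":1.5,"roll":0},{"dx":0,"dy":0,"dz":1.5,"roll":0},{"dx":0,"dy":0,"dz":1.5,"roll":0}]'
python3 -m inch '[{"dx":0,"dy":0,"dz":0,"roll":0},{"dx":0,"dy":0,"dz":0,"roll":0},{"dx":0,"dy":0,"dz":0,"roll":0},{"dx":0,"dy":0,"dz":0,"roll":0},{"dx":0,"dy":0,"dz":0,"roll":0},{"dx":0,"dy":0,"dz":0,"roll":0},{"dx":0,"dy":0,"dz":0,"roll":0}]' -1
python3 -m inch '[{"dx":0,"dy":0,"dz":-1.5,"roll":0},{"dx":0,"dy":0,"dz":-2.5,"roll":0},{"dx":0,"dy":0,"dz":-3.3,"roll":0},{"dx":0,"dy":0,"dz":-4,"roll":0},{"dx":0,"dy":0,"dz":-4,"roll":0}]'
python3 - <<'E'
from station import robot
import cv2,numpy as np
c=robot.read_camera("wrist");print(c['xyz'],c['rotation'])
g=lambda n:np.clip(robot.read_camera(n)["color"]*1.3,0,255).astype('uint8')
s,w=g("side"),np.clip(c["color"]*1.3,0,255).astype('uint8')
o=np.hstack([cv2.resize(w,(440,330)),cv2.resize(s[160:330,230:415],(359,330))]);cv2.imwrite("pics/m2.png",o)
E
```

```text
clock: 3.15
eef_pos: [469.2, 204.7, 169.7]
orientation: [180.0, 0.0, 171.6]
contact_force: [-0.2, 0.1, 0.6]
opening: 0.3
grasp_force: 0.0
clock: 3.85
eef_pos: [469.2, 204.7, 169.5]
orientation: [-180.0, -0.0, 171.6]
contact_force: [-0.2, 0.0, -0.3]
opening: 85.3
grasp_force: 0.0
clock: 4.35
eef_pos: [468.8, 204.5, 128.6]
orientation: [-180.0, -0.1, 171.6]
contact_force: [0.0, -1.0, 0.1]
opening: 85.4
grasp_force: 0.0
[396.17539565 217.22904238 310.61633283] [-1.68860095e+01  7.25831418e-02  8.16368819e+01]
```

View pics/m2.png

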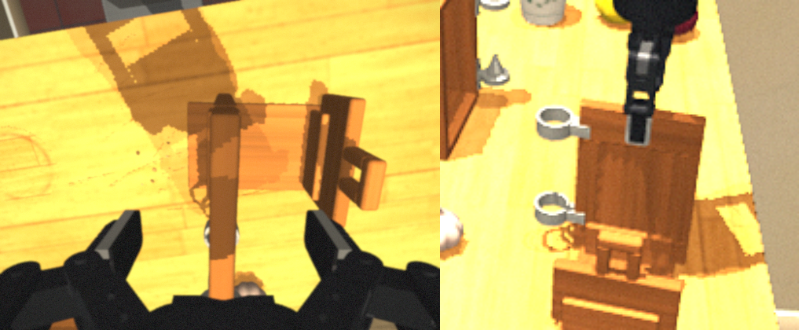

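The fingers now straddle the rail, with the near tip at (640,143) on the side crop, overlapping it by about 20 mm. I'll close.

```bash
python3 -m inch '[{"dx":0,"dy":0,"dz":0,"roll":0},{"dx":0,"dy":0,"dz":0,"roll":0},{"dx":0,"dy":0,"dz":0,"roll":0},{"dx":0,"dy":0,"dz":0,"roll":0},{"dx":0,"dy":0,"dz":0,"roll":0},{"dx":0,"dy":0,"dz":0,"roll":0},{"dx":0,"dy":0,"dz":0,"roll":0}]' 1 40
```

```text
clock: 5.15
eef_pos: [469.3, 204.7, 129.7]
orientation: [180.0, 0.0, 171.6]
contact_force: [-0.7, -0.0, 2.4]
opening: 12.9
grasp_force: 40.0
```

Gripped, opening 12.9 mm, with no side load. Lift out.

```bash
python3 -m inch '[{"dx":0,"dy":0,"dz":0.5,"roll":0},{"dx":0,"dy":0,"dz":1.5,"roll":0},{"dx":0,"dy":0,"dz":3,"roll":0},{"dx":0,"dy":0,"dz":4.5,"roll":0},{"dx":0,"dy":0,"dz":6.2,"roll":0},{"dx":0,"dy":0,"dz":6.2,"roll":0},{"dx":0,"dy":0,"dz":6.2,"roll":0},{"dx":0,"dy":0,"dz":6.2,"roll":0}]' 1 80
python3 -m inch '[{"dx":0.5,"dy":-3,"dz":0,"roll":0},{"dx":1,"dy":-6,"dz":0,"roll":0},{"dx":1.5,"dy":-9.5,"dz":0,"roll":0},{"dx":2,"dy":-13,"dz":0,"roll":0},{"dx":2.5,"dy":-17,"dz":0,"roll":0},{"dx":3,"dy":-20.5,"dz":0,"roll":0},{"dx":3.5,"dy":-23.5,"dz":0,"roll":0},{"dx":3.8,"dy":-25.8,"dz":0,"roll":0},{"dx":3.8,"dy":-25.8,"dz":0,"roll":0},{"dx":3.8,"dy":-25.8,"dz":0,"roll":0}]'
python3 -m inch '[{"dx":0,"dy":0,"dz":0,"roll":0},{"dx":0,"dy":0,"dz":0,"roll":0},{"dx":0,"dy":0,"dz":0,"roll":0}]'
python3 - <<'E'
from station import robot
import cv2,numpy as np
W={}
for n in("top","side","wrist"):
    c=robot.read_camera(n); cv2.imwrite(f"pics/{n}5.png",c["color"]); W=c
print(W['xyz'],W['rotation'])
t=cv2.imread("pics/top5.png");s=cv2.imread("pics/side5.png")
a=cv2.resize(t[140:240,320:420],(400,400),interpolation=cv2.INTER_CUBIC)
b=cv2.resize(s[120:270,235:335],(400,600),interpolation=cv2.INTER_CUBIC)
w=cv2.resize(W["color"][200:400,:400],(400,200))
cv2.imwrite("pics/m3.png",np.clip(np.hstack([np.vstack([a,w]),b])*1.4,0,255).astype('uint8'))
E
```

```text
clock: 5.95
eef_pos: [468.8, 204.5, 190.6]
orientation: [-180.0, -0.1, 171.6]
contact_force: [-0.6, 0.5, -3.0]
opening: 12.2
grasp_force: 78.1
clock: 6.95
eef_pos: [506.8, -53.3, 190.7]
orientation: [180.0, -0.1, 171.5]
contact_force: [-0.6, 0.6, -3.5]
opening: 12.0
grasp_force: 78.3
clock: 7.25
eef_pos: [507.1, -52.7, 191.5]
orientation: [180.0, 0.0, 171.6]
contact_force: [-1.1, 0.7, -2.4]
opening: 12.2
grasp_force: 78.3
[434.25454903 -40.37707935 373.42980587] [-1.69637231e+01  3.27226494e-02  8.16742734e+01]
```

View pics/m3.png

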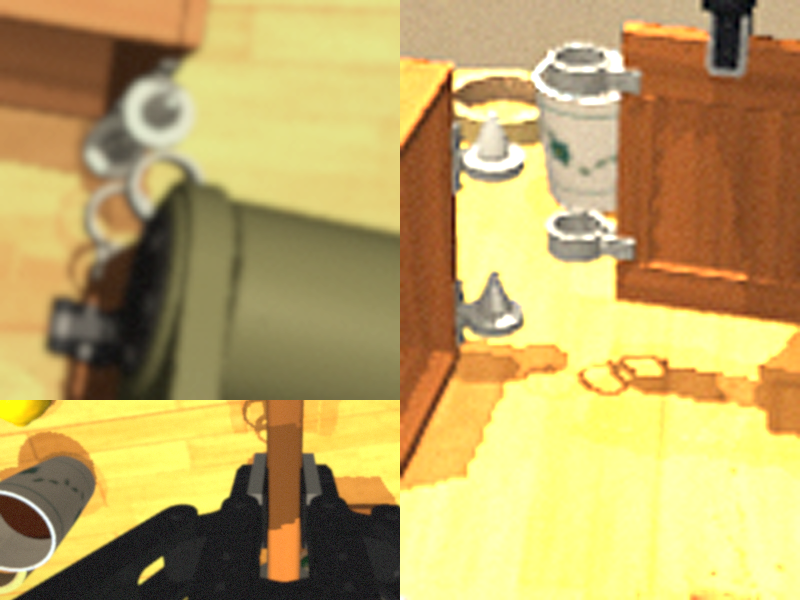

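The door is held upright in front of the pins. In the top crop the upper ring is near (169,189) and the pin shoulder near (159,115). In the side crop the rims are near (579,58) and (586,224), and the shoulders near (493,157) and (494,318).

```bash
python3 - <<'E'
from h import *
np.set_printoptions(precision=1,suppress=True)
T=lambda x,y:('top',320+x/4,140+y/4);S=lambda x,y:('side',235+(x-400)/4,120+y/4)
print('TOP up ring',onz(*T(169,189),228),'low ring',onz(*T(119,217),118),'pin',onz(*T(159,115),155))
print('SIDE up ring',onz(*S(579,58),228),'low',onz(*S(586,224),118),'upin',onz(*S(493,157),155),'lpin',onz(*S(494,318),45),'tips',onz(*S(490,113),183),onz(*S(493,275),73))
print('two ring',two(T(169,189),S(579,58)),two(T(119,217),S(586,224)),'pin',two(T(159,115),S(493,157)))
E
```

```text
TOP up ring [590.6 -68.2 228. ] low ring [590.7 -67.1 118. ] pin [642.8 -80.8 155. ]
SIDE up ring [591.4 -56.8 228. ] low [585.4 -60.8 118. ] upin [642.9 -70.6 155. ] lpin [642.3 -64.3  45. ] tips [644.7 -72.6 183. ] [643.4 -70.1  73. ]
two ring (array([591.9, -69.7, 222.2]), np.float64(0.8350747576919016)) (array([588.5, -67.8, 114.5]), np.float64(5.348122227935337)) pin (array([644.2, -82.3, 149. ]), np.float64(0.2340573405229991))
```

Relative shift from ring to pin is (+5.2, -1.3) cm, and both cameras agree. Bring it in level, then check numerically.

```bash
python3 -m inch '[{"dx":0,"dy":-0.5,"dz":0,"roll":0},{"dx":1,"dy":-0.7,"dz":0,"roll":0},{"dx":2,"dy":-0.8,"dz":0,"roll":0},{"dx":3,"dy":-1,"dz":0,"roll":0},{"dx":4,"dy":-1.1,"dz":0,"roll":0},{"dx":4.7,"dy":-1.2,"dz":0,"roll":0},{"dx":5.2,"dy":-1.3,"dz":0,"roll":0},{"dx":5.2,"dy":-1.3,"dz":0,"roll":0},{"dx":5.2,"dy":-1.3,"dz":0,"roll":0}]'
python3 - <<'E'
from station import robot
import cv2,numpy as np
t=robot.read_camera("top")["color"];s=robot.read_camera("side")["color"]
a=cv2.resize(t[130:230,310:410],(400,400),interpolation=cv2.INTER_CUBIC)
b=cv2.resize(s[120:270,235:335],(400,600),interpolation=cv2.INTER_CUBIC)
a=np.vstack([a,np.zeros((200,400,3),'uint8')])
cv2.imwrite("pics/m4.png",np.clip(np.hstack([a,b])*1.4,0,255).astype('uint8'))
E
```

```text
clock: 8.3
eef_pos: [559.0, -66.3, 191.4]
orientation: [180.0, -0.0, 171.6]
contact_force: [-0.5, -0.2, -1.8]
opening: 12.1
grasp_force: 78.3
```

View pics/m4.png

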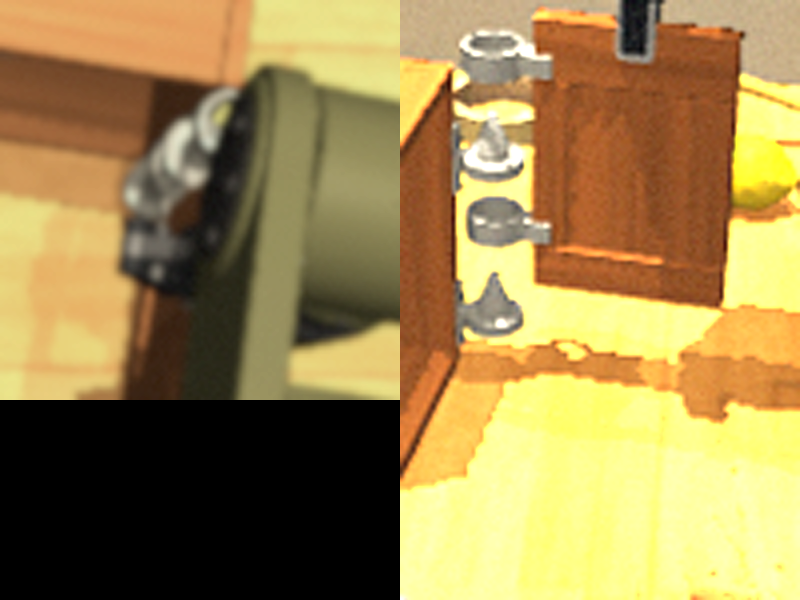

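Both rings stand directly above their pins: upper ring at (493,43) over (492,118), lower at (497,215) over (495,275). I'll lower while watching the force.

```bash
python3 -m inch '[{"dx":0,"dy":0,"dz":-1,"roll":0},{"dx":0,"dy":0,"dz":-2,"roll":0},{"dx":0,"dy":0,"dz":-2.7,"roll":0},{"dx":0,"dy":0,"dz":-3.2,"roll":0},{"dx":0,"dy":0,"dz":-3.7,"roll":0},{"dx":0,"dy":0,"dz":-3.7,"roll":0}]'
python3 - <<'E'
from h import *
T=lambda x,y:('top',310+x/4,130+y/4)
print(onz(*T(236,127),228))
E
```

```text
clock: 9.0
eef_pos: [558.9, -66.3, 153.7]
orientation: [180.0, -0.1, 171.6]
contact_force: [-0.1, -0.0, -1.8]
opening: 12.1
grasp_force: 78.4
[642.65197007 -81.66759547 228.        ]
```

```bash
python3 -m inch '[{"dx":0,"dy":0,"dz":-0.4,"roll":0},{"dx":0,"dy":0,"dz":-0.8,"roll":0},{"dx":0,"dy":0,"dz":-1.1,"roll":0},{"dx":0,"dy":0,"dz":-1.4,"roll":0},{"dx":0,"dy":0,"dz":-1.4,"roll":0},{"dx":0,"dy":0,"dz":-1.4,"roll":0}]' 
python3 -m inch '[{"dx":0,"dy":0,"dz":-0.15,"roll":0},{"dx":0,"dy":0,"dz":-0.3,"roll":0},{"dx":0,"dy":0,"dz":-0.3,"roll":0}]'
```

```text
clock: 9.6
eef_pos: [559.2, -66.3, 140.5]
orientation: [-180.0, 0.0, 171.6]
contact_force: [-0.4, -0.3, -3.2]
opening: 12.5
grasp_force: 78.4
clock: 9.9
eef_pos: [559.1, -66.3, 137.3]
orientation: [-180.0, -0.0, 171.6]
contact_force: [0.5, -0.5, -2.5]
opening: 11.9
grasp_force: 78.4
```

Nearly seated and centred. Release and withdraw upward.

```bash
python3 -m inch '[{"dx":0,"dy":0,"dz":0,"roll":0},{"dx":0,"dy":0,"dz":0,"roll":0},{"dx":0,"dy":0,"dz":0,"roll":0}]' 1 20
python3 -m inch '[{"dx":0,"dy":0,"dz":0,"roll":0},{"dx":0,"dy":0,"dz":0,"roll":0},{"dx":0,"dy":0,"dz":0,"roll":0},{"dx":0,"dy":0,"dz":0,"roll":0},{"dx":0,"dy":0,"dz":0,"roll":0},{"dx":0,"dy":0,"dz":0,"roll":0},{"dx":0,"dy":0,"dz":0,"roll":0}]' -1
python3 -m inch '[{"dx":0,"dy":0,"dz":1,"roll":0},{"dx":0,"dy":0,"dz":3,"roll":0},{"dx":0,"dy":0,"dz":6,"roll":0},{"dx":0,"dy":0,"dz":9,"roll":0},{"dx":0,"dy":0,"dz":12,"roll":0},{"dx":-5,"dy":0,"dz":12,"roll":0},{"dx":-10,"dy":0,"dz":12,"roll":0},{"dx":-15,"dy":0,"dz":12,"roll":0},{"dx":-18,"dy":0,"dz":12,"roll":0},{"dx":-18,"dy":0,"dz":12,"roll":0}]'
python3 - <<'E'
from station import robot
import cv2,numpy as np
from h import *
s=robot.read_camera("side")["color"];t=robot.read_camera("top")["color"];cv2.imwrite("pics/side9.png",s);cv2.imwrite("pics/top9.png",t)
# grey (steel) blobs in the hinge region; wood-dark panel contour
g=s[120:250,245:275].astype(int);m=((g.max(2)-g.min(2)<40)&(g.max(2)<210)).astype('uint8')
for i in range(0,130,3):print(120+i,''.join('.#'[v] for v in m[i]))
h=cv2.cvtColor(s,cv2.COLOR_BGR2HSV);m=((h[...,2]<150)&(h[...,1]>110)&(h[...,0]<20)).astype('uint8');m[:,:262]=0;m[:110]=0;m[250:]=0;m[:,345:]=0
k=max(cv2.findContours(m,0,1)[0],key=cv2.contourArea);print('door box',cv2.boundingRect(k),cv2.minAreaRect(k))
print('expected corners',[np.round(proj('side',X),1).tolist() for X in([620,-77,195],[501,-60,195],[620,-77,15],[501,-60,15])])
E
```

```text
clock: 10.2
eef_pos: [559.2, -66.3, 137.5]
orientation: [180.0, 0.0, 171.6]
contact_force: [0.0, 0.6, -2.4]
opening: 12.0
grasp_force: 78.4
clock: 10.9
eef_pos: [559.2, -66.3, 137.5]
orientation: [180.0, 0.0, 171.6]
contact_force: [0.2, 0.1, -0.2]
opening: 85.2
grasp_force: 0.0
clock: 11.9
eef_pos: [377.0, -66.3, 258.9]
orientation: [-180.0, 0.2, 171.6]
contact_force: [0.6, -0.1, 0.3]
opening: 85.5
grasp_force: 0.0
120 .......................#.....#
123 ..............................
126 ..............................
129 #.............................
132 ..............................
135 .........................#...#
138 ........................######
141 ..........................####
144 ........................###...
147 .........................#....
150 .........############...#.....
153 ...##...###############.......
156 ...##...####################..
159 ...###..#####################.
162 ...#########.#######..........
165 ...##.........................
168 ...#..........................
171 ..............................
174 ..............................
177 ............
[... 369 characters left out ...]
210 ..............................
213 ..............................
216 ..............................
219 ..............................
222 ..............................
225 ..............................
228 ..............................
231 ..............................
234 ..............................
237 ..............................
240 ..............................
243 ..............................
246 ..............................
249 ..............................
door box (265, 148, 66, 72) ((295.729736328125, 184.62164306640625), (62.471614837646484, 65.43079376220703), 9.462322235107422)
expected corners [[268.1, 143.3], [318.5, 149.0], [267.8, 207.3], [313.9, 213.6]]
```

Both rings sit at the pins. Next, the door's angle from its near vertical edge, plus board position and rest.

```bash
python3 - <<'E'
from station import robot
import cv2,numpy as np
from h import *
a=cv2.imread("pics/side9.png");b=robot.read_camera("side")["color"];s0=cv2.imread("pics/side0.png")
d=cv2.absdiff(s0,b).max(2)>45
r=d[120:235,262:350]
for i in range(0,115,5):print(120+i,''.join('.#'[v] for v in r[i].astype(int)))
print('moving?',(cv2.absdiff(a,b).max(2)[120:240,240:345]>45).sum(),'board diff',(d[290:350,285:355]).sum())
for w in(-40,-20,0,20,40):
    t=np.radians(-8.4+w); e=np.array([643-145*np.cos(t),-81-145*np.sin(t)]);print(w,np.round(proj('side',[*e,190]),0),np.round(proj('side',[*e,15]),0))
E
```

```text
120 ........................................................................................
125 ........................................................................................
130 ........................................................................................
135 ........................................................................................
140 ........................................................................................
145 ..........#######.......................................................................
150 ######...###############################................................................
155 ###.####...##################################.####..#######.............................
160 #########....##########.###################################.............................
165 .......###################################################..............................
170 ......########################.####################.....................................
175 ......##################################################.................
[... 498 characters left out ...]
######################################.....................................
210 .......###########################################......................................
215 ...........##############################....#####...........#####......................
220 .................#######################################################################
225 .................#######################################################################
230 ...................#####################################################################
moving? 0 board diff 46
-40 [297. 168.] [294. 233.]
-20 [312. 160.] [308. 224.]
0 [319. 151.] [315. 214.]
20 [319. 142.] [314. 203.]
40 [311. 133.] [308. 193.]
```

```bash
python3 -c "
from station import robot
print(robot.hand_in())"
```

```text
the job is handed in; nothing more can be done
None
```

I handed the job in (no verdict came back): in the last camera check the door hung at rest on both hinge pins, roughly straight out from the cupboard, and the serving board was still standing in the rack.

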